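Index the welding turntable to the next hole

TASK

Turn the indexing table on to its next hole, one step counterclockwise seen from above: press the red plunger down with the fingertips to free the table, push the yellow lug round with them, and let the plunger spring fully up into the next hole, not turning the table far past it or backwards. Nothing needs gripping, so lift and carry nothing: the tube corner rides along in its nest and everything else on the bench stays where it is. Finish with the hand clear of everything.

Things in the scene. Friction and masses are not known exactly. Their poses are not given: they have to be found in the camera images.
- indexer: Indexing table bolted to the bench, blue foot, at most 130 mm tall. Origin on the bench, on the faceplate's vertical axis. Steel faceplate 190 mm across, top 80 mm up, turns over a fixed aluminium index plate 280 mm across, top 60 mm up, with six 16 mm square holes 60 degrees apart, 118 mm from the axis. The arm that carries plunger and lug starts along this body's own -x.
- turntable (a joint): Turn of the faceplate with its arm, rad, positive counterclockwise seen from above. 0 at the start (pin in a hole); the next hole is at 1.047 (60 degrees). With the pin out of a hole it turns with light friction (about 2 N at the lug) and stays where it is left. In a hole the pin has about 0.025 rad of play.
- plunger (a joint): Plunger travel, m: 0 = up, pin in a hole (table locked); 0.016 = right down. Sprung upward: 3 N to start, 8 N right down. The pin enters its hole from below, so pressing the cap draws it out; beyond 0.012 the table is free. Let go between holes it rides under the plate at about 0.011 and springs up to 0 by itself when it comes to a hole.
- plunger_cap (a point): Centre of the top of the plunger's round red cap, 36 mm across, near the arm's end, 160 mm from the axis; 110 mm above the bench when up, 94 mm when pressed right down. Goes round with the arm. Axes: -x outward from the turntable's axis, -y the way it moves in a counterclockwise turn (towards the lug), z up.
- push_lug (a point): Point on the pushing face of the yellow upright lug, a plate on the arm 46 mm wide (radially), 10 mm thick, top 130 mm above the bench. The point is mid-width, 120 mm above the bench. The face looks at the cap, 32 mm from the cap's centre on the counterclockwise side: a finger over the cap that moves counterclockwise meets it and pushes the arm round. Axes as plunger_cap.
- nest (a point): Centre of the top of the faceplate, 80 mm above the bench, on the axis; turns with it.
- tube_corner_mid (a point): L-shaped corner of 26 mm square aluminium tube (legs 100 and 87 mm), lying loose on the faceplate between five 14 mm tall brass pins; its top is 106 mm above the bench. This point lies 13 mm above the faceplate, on the axis. It rides along and is not handled.
- paste_tin: Bystander, loose: closed green tin of anti-spatter paste, 68 mm across, 60 mm tall; origin under its centre; stands close beside the indexing table
- magnet_angle: Bystander, loose: square welding magnet, red plates, 80 x 80 x 20 mm, lying flat; origin under its centre
- hammer: Bystander, loose: hand hammer lying flat; origin under the handle's middle region
- wrench: Bystander, loose: open-ended steel wrench lying flat; origin on its underside near the middle
- steel_block: Bystander, loose: steel block 60 x 45 x 45 mm; origin under its centre
- tube_offcut: Bystander, loose: offcut of 30 mm square aluminium tube, 150 mm long, lying; origin under its centre
- brush: Bystander, loose: hand brush lying flat; origin on its underside near the middle
Things that resemble listed ones, but are neither listed nor needed, are in the scene too. What is shaped like the part that bears tube_corner_mid but blue or purple is not meant.

How it is judged (in metres and radians):
On the way, in this order (a step that is already met when the one before it is completed fails the run):
1. the plunger is pressed in while the table is still at its first hole (value of joint plunger above 0.0105 m and value of joint turntable below 0.2 rad), for 0.05 s.
2. the table is at the next hole and the plunger has sprung up into it (value of joint turntable between 0.997 and 1.097 rad and value of joint plunger below 0.003 m), for 0.2 s.
At the end, for the whole second after the job is handed in: The turntable reads 1.047 rad within 0.05 (one hole counterclockwise) and is still, the plunger is up to within 3 mm, the tube corner lies in its nest (within 22 mm of the centre of the faceplate's top, 13 mm as it starts), every bystander is within 20 mm of its start (all of step 2 and velocity of joint turntable between -0.05 and 0.05 rad/s and distance between tube_corner_mid and nest below 0.022 m and distance of each of paste_tin, magnet_angle, hammer, wrench, steel_block, tube_offcut, brush from where it was at the start of the episode below 0.02 m); the robot touches nothing.
It fails at once if the table is turned backwards by more than 0.2 rad (value of joint turntable below -0.2 rad).
It fails at once if the table is turned far past the next hole (beyond 1.45 rad) (value of joint turntable above 1.45 rad).
It fails at once if the tube corner is lifted or knocked out of its nest (centre more than 25 mm from the centre of the faceplate's top) (distance between tube_corner_mid and nest above 0.025 m).
It fails at once if a bystander is lifted, carried or pushed by more than 20 mm (distance of any of paste_tin, magnet_angle, hammer, wrench, steel_block, tube_offcut, brush from where it was at the start of the episode above 0.02 m).
It also fails if it takes over 45 s, if anything falls off the work surface, if the arm or the gripper's body presses on something with over 40 N, if the wrist force passes 120 N, or if a joint passes its speed limit or range.

ROBOT

A 7-joint arm with a two-finger parallel gripper is mounted at the origin on the work surface. World frame = base frame: x ahead of the robot, y to its left, z up, the work surface at z = 0. Lengths are in mm, angles in rad, forces in N, time in s.
With the tool pointing down it reaches from about 400 to 750 mm from the base axis. Payload 19.5 kg.
Tool frame: the origin (TCP) lies at the very end of the fingers, on their centre line; the grasp point (between the pads) lies 19 mm behind it; z points along the fingers, y is the direction in which the jaws open and shut (so a half turn about z gives the same grasp; the last joint's range is limited). The gripper opens to 85 mm and grips with 20 to 120 N. Pads are 22 mm wide; open, the fingers measure 114 mm over their backs; the gripper's body (76 mm by 85 mm) begins 54 mm behind the grasp point. The pads swing forward as they close: fully open they stand 13 mm farther back than shut.
Start: joints at [-1.191, 0.707, -0.028, 1.485, 0.022, 0.951, -0.075], TCP at [235.392, 524.581, 231.268] pointing down, gripper open.
Joint ranges: [-2.71, 2.71], [-0.32, 2.16], [-1.57, 1.52], [0, 2.45], [-1.46, 4.6], [0, 2.02], [-2.83, 2.83]. Speed limits (rad/s): [1.89, 1.89, 2.57, 2.57, 3.01, 3.01, 3.01].

INTERFACE

Orientations are given as [roll, pitch, yaw] about the fixed x, y, z axes, in that order (R = Rz(yaw) Ry(pitch) Rx(roll)).
In Python, from plant import manip, imaging, ticket gives the robot as it stands.
- The arm moves only by the tool send_rows, never from a script. Its argument "commands" is text: rows parted by semicolons, each of 7 numbers parted by spaces: the shift along the tool's x, y, z in mm, then the turn, a rotation vector about the tool's x, y, z in degrees, then the gripper's target within -1 to 1 (shut at 1, half-way at 0, fully open at -1). In form: x y z rx ry rz fingers; .... A call has 1 to 8 rows; each row is the pose to reach, as a shift and turn from the pose measured when the call began, along the tool's axes at that moment; what a row does not reach only later rows make up. A row lasts 1/12 s, in which the tool goes at most 41.7 mm and 7.16 degrees, less where a joint would pass 70% of its speed; a pose out of reach is approached as far as the arm can. A call with a gripper value outside its range is refused whole. The fingers move at their own pace and stop on an object; "newtons" is the grip in N (left out, the last holds). Time passes only in rows, so rows that repeat a pose let the fingers close. It gives the time, the measured TCP pose, the force and the opening at its end, in the units of the state.
- manip.get_state(): the state, without advancing time (a new reading comes with each control period).
- imaging.snapshot(name): name is "scene" or "top" or "wrist"; returns (picture, depth): 480x640x3 uint8, red, green, blue; 480x640 float32, mm along the optical axis (not along the pixel's ray), 0 where there is no reading.
- imaging.camera_model(name): a dict with "fx", "fy", "cx", "cy" (pixels), "origin" and "attitude" of the camera in the world; the wrist camera has in their place "mount" (4x4, takes a point from camera to tool coordinates, whose origin is the TCP and whose axes are the flange's). Camera axes: x right, y down, z forward; pixel columns grow to the right and rows downward; lengths in mm; the calibration is good to about 2 mm. A picture is of the moment at which its call begins: read the wrist's pose just before it. camera_model takes no time and is no camera call.
- ticket.hand_in(): hands the job in, once; it reports no verdict.
The state is a dict: "time": time; "qpos": joint angles; "joint_vel": joint speeds; "tau": joint torques, N m; "tool_pos": TCP position; "tcp_rot": TCP orientation; "ft_force": force on the tool from outside, world axes, zero at the start; "wrist_torque": the same for the moment, N m; "grip_width": finger opening in mm.
Only numpy, scipy, OpenCV 4.12 (cv2) and the standard library are available. Lean on these libraries where they do the work, as an engineer would, in place of code of your own. Each camera call takes 0.05 s, during which the arm holds its last target.

## Working session

There is one attempt and no reset: what is moved stays moved. The work goes in short steps, Python scripts to look and compute and a tool call to move; the robot and the scene stay as the last step left them, time stands still between calls to the robot, and variables do not carry over. Pictures are saved under pics/ and viewed, and the job is handed in when it is done.

Besides the shell and the picture viewer there is one more tool, called after "Request:" as name(argument=value, ...) on one line, values as JSON. send_rows: Moves the arm, as the interface text tells. Its arguments: {"type":"object","properties":{"commands":{"type":"string"},"newtons":{"type":"number"}},"required":["commands"]}

```bash
mkdir -p pics; ls; cat > h.py <<'E'
import numpy as np, cv2
from plant import manip, imaging, ticket
def save(n,p): cv2.imwrite('pics/'+n+'.png',cv2.cvtColor(p,cv2.COLOR_RGB2BGR))
E
python3 - <<'E'
from h import *
s=manip.get_state();print(s)
for n in ("scene","top"):
    p,d=imaging.snapshot(n);save(n+'0',p);np.save(n+'0.npy',d);np.save(n+'0p.npy',p);print(imaging.camera_model(n))
print(imaging.camera_model('wrist'))
E
```

```text
pics
{'time': 0.0, 'qpos': array([-1.19069266,  0.70708862, -0.02762489,  1.48497917,  0.02199445,
        0.95091135, -0.07549107]), 'joint_vel': array([-6.26343591e-04,  8.55093025e-04, -6.77414628e-04,  8.45716135e-04,
       -2.72961749e-03, -1.67977614e-04,  9.31972345e-05]), 'tau': array([ 8.81896540e-04, -8.83236265e+01,  1.23524409e+00, -2.36165214e+01,
        1.69832411e-02,  6.54362346e-03, -3.25856035e-05]), 'tool_pos': array([235.29881586, 524.36782832, 230.84032009]), 'tcp_rot': array([-3.14050865e+00,  2.53214673e-05,  2.71980047e+00]), 'ft_force': array([-0.55824247,  0.334877  , -0.39072753]), 'wrist_torque': array([ 0.04042608, -0.01323081,  0.00144657]), 'grip_width': 85.35130415464147}
{'fx': 565.8696456329371, 'fy': 565.8696456329371, 'cx': 319.96214421833344, 'cy': 241.97034574333085, 'origin': array([1557.28649718, -400.04080111,  871.13489173]), 'attitude': array([-2.16395312,  0.02464455,  1.19584806])}
{'fx': 569.3027542564666, 'fy': 569.3027542564666, 'cx': 319.2492424074211, 'cy': 243.89814852769797, 'origin': array([ 354.78250841,   17.97037595, 1466.54670553]), 'attitude': array([-3.06702431, -0.01384832, -1.5499544 ])}
{'fx': 414.61079743609565, 'fy': 414.61079743609565, 'cx': 321.34729421951806, 'cy': 241.76757448226186, 'mount': array([[-5.76911172e-04, -9.57585745e-01, -2.88147892e-01,
         7.32039702e+01],
       [ 9.99999586e-01, -3.49742449e-04, -8.39855354e-04,
         5.12150002e-01],
       [ 7.03455966e-04, -2.88148257e-01,  9.57585551e-01,
        -1.42493806e+02],
       [ 0.00000000e+00,  0.00000000e+00,  0.00000000e+00,
         1.00000000e+00]])}
```

View pics/scene0.png

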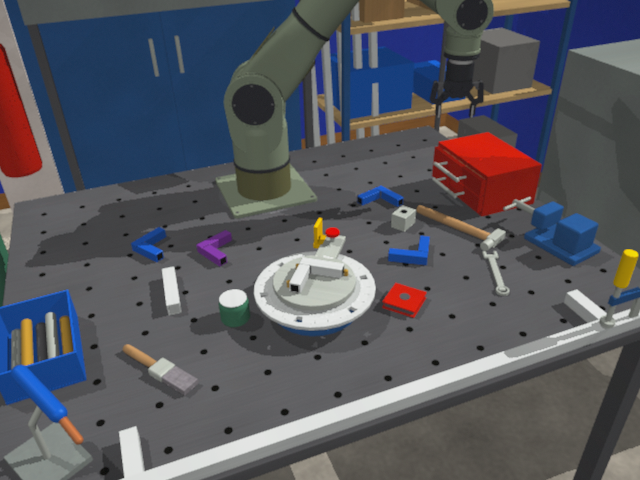

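View pics/top0.png

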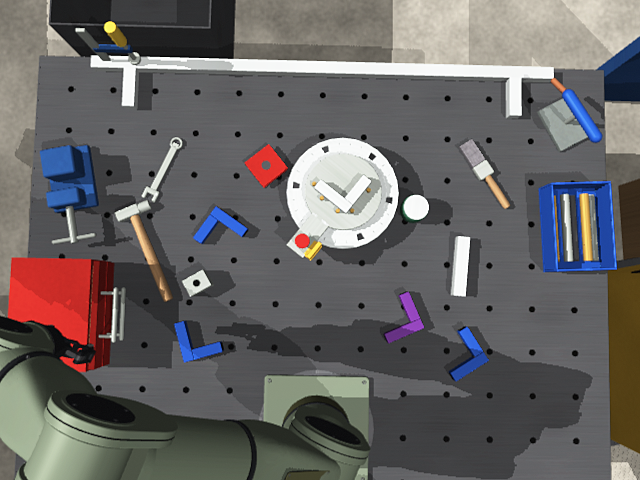

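The indexer is at top px (342,192). The red cap is at (303,241) in top and (333,232) in scene, and the yellow lug is beside it at top (314,248) and scene (319,233). Red lookalikes in top are the magnet at (266,166) and the toolbox at (60,310). The yellow lookalike is the vice handle at (116,35). I choose the round red cap on the arm, with the lug on its counterclockwise side.

```bash
cat >> h.py <<'E'
from scipy.spatial.transform import Rotation as R
def cam(n,s=None):
    c=imaging.camera_model(n)
    if n=='wrist':
        T=np.eye(4);T[:3,:3]=R.from_euler('xyz',s['tcp_rot']).as_matrix();T[:3,3]=s['tool_pos'];T=T@c['mount'];return c,T
    T=np.eye(4);T[:3,:3]=R.from_euler('xyz',c['attitude']).as_matrix();T[:3,3]=c['origin'];return c,T
def cloud(n,d,s=None):
    c,T=cam(n,s);v,u=np.mgrid[:480,:640]
    P=np.stack([(u-c['cx'])/c['fx']*d,(v-c['cy'])/c['fy']*d,d],-1)
    return P@T[:3,:3].T+T[:3,3]
def proj(n,X,s=None):
    c,T=cam(n,s);q=(np.asarray(X)-T[:3,3])@T[:3,:3];return np.array([c['fx']*q[0]/q[2]+c['cx'],c['fy']*q[1]/q[2]+c['cy']])
E
python3 - <<'E'
from h import *
W={}
for n in ('top','scene'):
    p=np.load(n+'0p.npy');d=np.load(n+'0.npy');P=cloud(n,d);hsv=cv2.cvtColor(p,cv2.COLOR_RGB2HSV)
    c=(342,192) if n=='top' else (315,285)
    v,u=np.mgrid[:480,:640]
    near=(d>0)&(P[...,2]>85)&(P[...,2]<140)&(np.hypot(u-c[0],v-c[1])<85)
    H,S,V=hsv[...,0],hsv[...,1],hsv[...,2]
    for nm,m in (('cap',((H<6)|(H>174))&(S>150)&near),('lug',(H>20)&(H<33)&(S>150)&near)):
        q=P[m];print(n,nm,m.sum(),u[m].mean(),v[m].mean(),q.mean(0),q.min(0),q.max(0))
    # index plate
    m=(d>0)&(P[...,2]>52)&(P[...,2]<68)&(np.hypot(u-c[0],v-c[1])<85)
    q=P[m];print(n,'plate',len(q),q[:,2].mean());
    cc=cv2.minEnclosingCircle(q[:,:2].astype(np.float32));print(cc)
    m=(d>0)&(P[...,2]>76)&(P[...,2]<84)&(np.hypot(u-c[0],v-c[1])<85);print(np.median(P[m],0))
    b=P[(d>0)&(abs(P[...,2])<12)];print('bench',np.median(b[:,2]))
p=np.load('top0p.npy');save('crop_top',cv2.resize(p[130:270,270:440],None,fx=4,fy=4,interpolation=cv2.INTER_CUBIC))
p=np.load('scene0p.npy');save('crop_sc',cv2.resize(p[210:340,200:400],None,fx=4,fy=4,interpolation=cv2.INTER_CUBIC))
E
```

```text
top cap 160 301.9125 240.5 [463.7688383   42.89904327 109.64655226] [448.12237817  25.92776174 101.41227916] [479.57101756  59.56358263 117.57019395]
top lug 87 315.0 245.2528735632184 [452.20612492  11.37422435 125.89771836] [422.37670786 -42.72657981  90.79638536] [606.20201606  29.77044691 135.75504703]
top plate 4883 59.37242170667476
((559.1160888671875, -82.7040786743164), 182.3078155517578)
[573.74305609 -39.55636834  79.61333118]
bench -0.25105074824296025
scene cap 113 331.9911504424779 231.92920353982302 [470.94474323  39.27203306 110.62844024] [450.03261183  22.58762975 101.7505074 ] [485.37341547  57.05653914 115.50838092]
scene lug 165 317.4848484848485 229.72727272727272 [449.90802283   9.12804455 112.43500468] [424.96877895  -5.3999907   85.17877597] [465.60263155  27.43417226 135.56942202]
scene plate 4034 61.3061947449963
((588.7064208984375, -82.6423568725586), 164.90829467773438)
[611.42069226 -52.15120751  81.6027138 ]
bench 2.0167544289159878
```

View pics/crop_top.png

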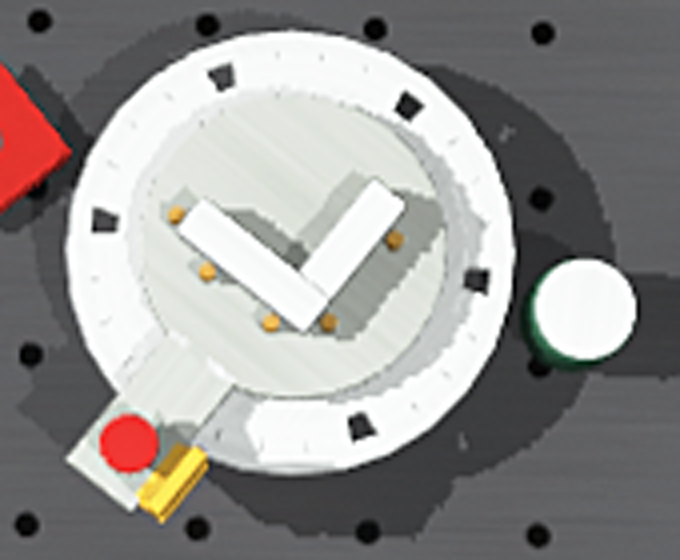

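View pics/crop_sc.png

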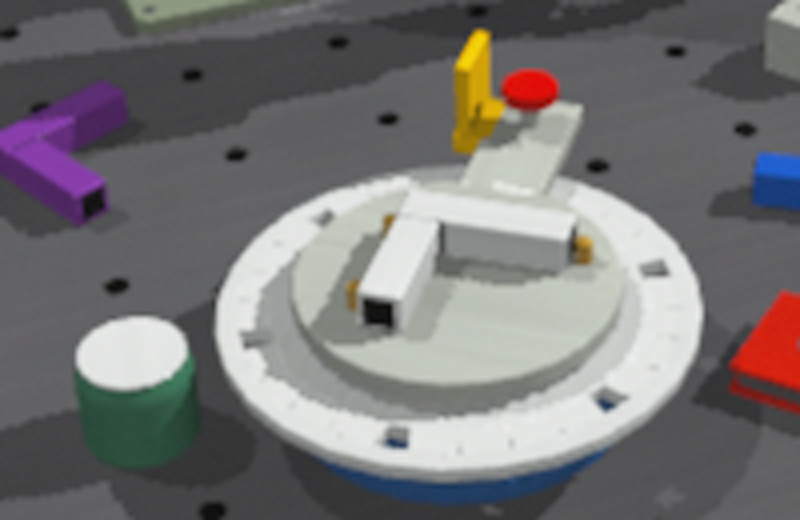

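The crops confirm the choice: the round red cap is at the arm's end, and the yellow lug is on its counterclockwise side (right/below in top). The green tin sits clear of the swept sector. Next I fit the axis from the index holes.

```bash
python3 - <<'E'
from h import *
from scipy.optimize import least_squares
def ray(n,uv,z):
    c,T=cam(n);r=T[:3,:3]@np.array([(uv[0]-c['cx'])/c['fx'],(uv[1]-c['cy'])/c['fy'],1]);return T[:3,3]+r*(z-T[2,3])/r[2]
ht=[(221,77),(409,106),(477,281),(361,427),(104,222)]
ht=[(270+(a-1.5)/4,130+(b-1.5)/4) for a,b in ht]
hs=[(323,218),(254,340),(397,438),(608,399),(655,269)]
hs=[(200+(a-1.5)/4,210+(b-1.5)/4) for a,b in hs]
for n,h,cap in (('top',ht,(301.9,240.5)),('scene',hs,(332,231.5))):
    X=np.array([ray(n,q,60) for q in h])
    f=lambda p:(np.hypot(X[:,0]-p[0],X[:,1]-p[1])-p[2])
    r=least_squares(f,[575,-40,118]);r2=least_squares(lambda p:f([p[0],p[1],118]),[575,-40])
    a=np.degrees(np.arctan2(X[:,1]-r.x[1],X[:,0]-r.x[0]))
    C=ray(n,cap,110)
    dv=C[:2]-r.x[:2]
    print(n,r.x,r2.x,np.abs(r.fun).max(),np.sort(a)%60,'cap',C,np.hypot(*dv),np.degrees(np.arctan2(dv[1],dv[0])))
E
```

```text
top [590.54689564 -54.20515871 118.1511402 ] [590.60653328 -54.25116633] 0.41233929945896364 [22.61939499 22.03895604 22.17191872 22.75760552 22.46291304] cap [463.73964992  42.92365619 110.        ] 159.73128764279014 142.54946142577222
scene [591.24550506 -55.88607244 119.00861374] [591.64539927 -56.18824236] 0.2863576143808473 [22.48424323 23.04617554 23.14329608 22.23684065 22.451996  ] cap [468.30534608  40.38000194 110.        ] 156.14557235777747 141.9379205824114
```

```bash
cat >> h.py <<'E'
def rows(tg,g=1,s=None):
    s=s or manip.get_state();R0=R.from_euler('xyz',s['tcp_rot']);o=[]
    for x,y,z,yaw in tg:
        d=R0.inv().apply(np.array([x,y,z])-s['tool_pos'])
        rv=np.degrees((R0.inv()*R.from_euler('xyz',[np.pi,0,np.radians(yaw)])).as_rotvec())
        o.append(' '.join('%.1f'%v for v in d)+' '+' '.join('%.1f'%v for v in rv)+' %g'%g)
    print('; '.join(o));print(s['time'],s['tool_pos'],s['tcp_rot'],s['ft_force'],s['grip_width'])
AX=np.array([591.,-55.]);A0=142.4
def pol(r,t,z,tan=0,yo=0):
    """point at radius r, table turn t deg, shifted tan mm ccw"""
    a=np.radians(A0+t);p=AX+r*np.array([np.cos(a),np.sin(a)])+tan*np.array([-np.sin(a),np.cos(a)])
    return (p[0],p[1],z,A0+t+yo)
E
python3 - <<'E'
from h import *
rows([pol(160,0,230,-30)])
E
```

```text
-413.1 -316.7 1.2 -0.1 0.0 13.4 1
0.1 [235.3213554  524.40799027 230.90144041] [-3.14069971e+00  3.34501021e-05  2.71980127e+00] [-0.40321625  0.21264395 -0.0066597 ] 85.2245227691502
```

Request:
send_rows(commands="-30 -23 0 0 0 1 1;-60 -46 0 0 0 2 1;-90 -69 0 0 0 3 1;-120 -92 0 0 0 4 1;-150 -115 0 0 0 5 1;-180 -138 0 0 0 6 1;-210 -161 0 0 0 7 1;-240 -184 0 0 0 8 1", newtons=30)

```text
time: 0.77
tool_pos: [379.4, 256.5, 231.0]
tcp_rot: [-3.14, 0.0, 2.579]
ft_force: [1.6, 0.9, -0.2]
grip_width: 0.2
```

```bash
python3 - <<'E'
from h import *
rows([pol(160,0,230,-30)])
E
```

```text
-188.6 -105.9 1.2 -0.1 0.0 5.4 1
0.7667 [379.38317089 256.53920568 231.04877331] [-3.14049810e+00  1.34707690e-04  2.57948797e+00] [ 1.60088702  0.94003879 -0.16897719] 0.15866165962253595
```

Request:
send_rows(commands="-30 -17 0 0 0 1 1;-60 -34 0 0 0 2 1;-90 -51 0 0 0 3 1;-120 -68 0 0 0 4 1;-150 -85 0 0 0 5 1;-189 -106 1 0 0 5.4 1;-189 -106 1 0 0 5.4 1;-189 -106 1 0 0 5.4 1")

```text
time: 1.43
tool_pos: [483.4, 63.8, 229.8]
tcp_rot: [-3.14, 0.0, 2.481]
ft_force: [-0.6, 1.0, -0.3]
grip_width: -0.1
```

```bash
python3 - <<'E'
from h import *
s=manip.get_state();p,d=imaging.snapshot('wrist');save('w1',p)
P=cloud('wrist',d,s);hsv=cv2.cvtColor(p,cv2.COLOR_RGB2HSV);H,S,V=[hsv[...,i] for i in range(3)]
z=P[...,2]
v,u=np.mgrid[:480,:640]
for nm,m in (('cap',((H<6)|(H>174))&(S>150)&(z>100)&(z<118)),('lug',(H>20)&(H<33)&(S>150)&(z>85)&(z<140))):
    q=P[m];print(nm,m.sum(),u[m].mean(),v[m].mean(),q.mean(0),np.median(q,0),q.min(0),q.max(0))
    top=q[q[:,2]>125]
    if nm=='lug' and len(top)>10: print('lugtop',top.mean(0),cv2.minAreaRect(top[:,:2].astype(np.float32)))
for r,t,zz,ta in ((160,0,110,0),(160,0,120,32)): print(pol(r,t,zz,ta), proj('wrist',pol(r,t,zz,ta)[:3],s))
rows([pol(160,0,230)])
E
```

```text
cap 2213 280.6633529145956 228.88386805241754 [464.74388532  44.62847288 109.67156475] [464.70752068  44.71406614 109.74661386] [447.81434792  26.00631636 103.98338166] [482.76839035  61.74595244 112.44677891]
lug 2208 223.73777173913044 231.91032608695653 [442.96784295  17.50963496 119.59530308] [441.43212831  18.77901151 128.04899841] [422.52370828 -44.27058094  85.0589555 ] [541.99439574  32.01732986 132.14989211]
lugtop [442.19070608  15.93256197 129.34669577] ((442.733642578125, 14.717559814453125), (10.651816368103027, 45.63738250732422), 52.95652389526367)
(np.float64(464.2336570631695), np.float64(42.62322622420284), 110, 142.4) [277.76073841 230.34966645]
(np.float64(444.709011818329), np.float64(17.26995763683674), 120, 142.4) [225.56844643 234.69025157]
0.6 -29.5 -0.1 -0.1 -0.0 -0.1 1
1.4833 [482.75113373  65.62181886 229.87899096] [-3.14014389e+00 -3.48321773e-04  2.48379991e+00] [-0.12751516  0.34430946 -1.22645602] 0.13798387056338723
```

View pics/w1.png

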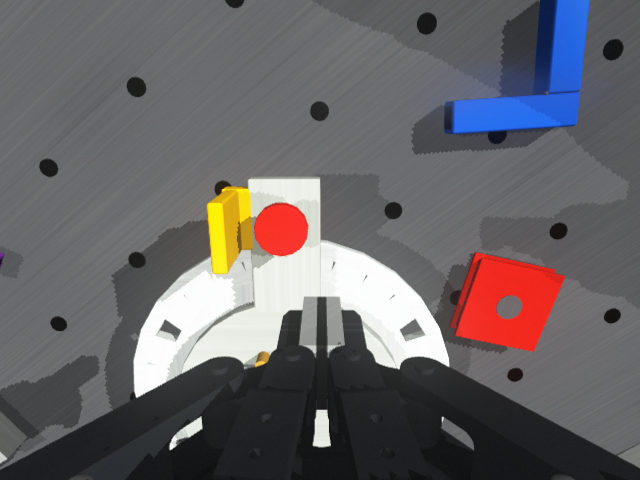

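The wrist view shows the cap at (280,229) and the lug at (224,232). Predicted positions are (278,230) and (226,235), so the axis fit holds to about 2 mm. The shut tips, at (322,320), are only about 14 mm thick and would drop into the gap between cap and lug. I'll spread the fingers about 20 mm along the tangent, so one presses the cap and the other pushes the lug.

Request:
send_rows(commands="0 -9 0 0 0 0 0.53;0 -18 10 0 0 0 0.53;0 -26 25 0 0 0 0.53;0 -34 45 0 0 0 0.53;0 -34 65 0 0 0 0.53;0 -34 80 0 0 0 0.53;0 -34 80 0 0 0 0.53;0 -34 80 0 0 0 0.53")

```text
time: 2.15
tool_pos: [461.3, 39.1, 150.1]
tcp_rot: [-3.139, -0.001, 2.485]
ft_force: [0.5, -0.4, -0.0]
grip_width: 20.1
```

```bash
python3 - <<'E'
from h import *
s=manip.get_state();p,d=imaging.snapshot('wrist');save('w2',p)
p,d=imaging.snapshot('scene');save('s2',cv2.resize(p[130:280,240:420],None,fx=4,fy=4,interpolation=cv2.INTER_CUBIC))
rows([pol(160,0,115,4)])
E
```

```text
0.4 0.3 35.9 -0.0 0.0 -0.0 1
2.25 [461.97433197  39.02633454 150.89623724] [-3.14093377e+00  3.60535945e-04  2.48462051e+00] [-0.3543219   0.20459636  0.38108231] 19.916380691113485
```

View pics/w2.png

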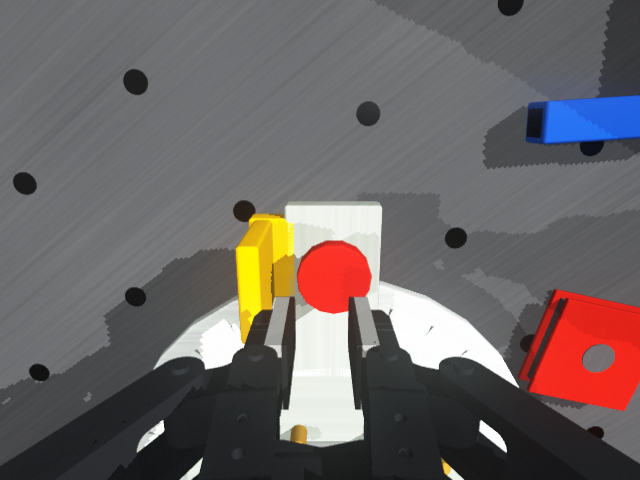

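View pics/s2.png

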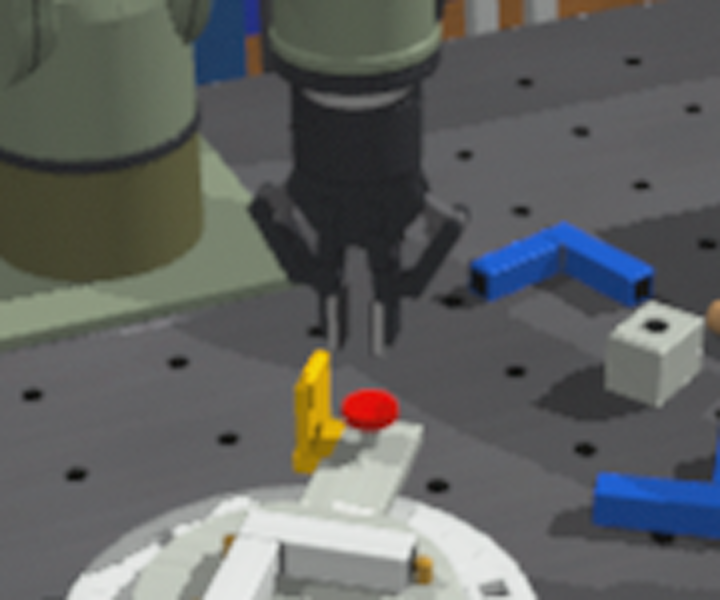

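The tips are above the cap, which is at wrist px (334,276) and scene crop (370,410). The left finger is on the cap side of the lug at (255,280). The finger linkage flares only about 45 mm above the tips, which clears the lug top. Now I descend.

Request:
send_rows(commands="0 0 8 0 0 0 0.53;0 0 16 0 0 0 0.53;0 0 24 0 0 0 0.53;0 0 30 0 0 0 0.53;0 0 34 0 0 0 0.53;0 0 36 0 0 0 0.53;0 0 36 0 0 0 0.53")

```text
time: 2.83
tool_pos: [461.8, 39.0, 114.4]
tcp_rot: [-3.14, -0.0, 2.485]
ft_force: [0.2, -0.4, 0.1]
grip_width: 20.1
```

Request:
send_rows(commands="0 0 3 0 0 0 0.53;0 0 5 0 0 0 0.53;0 0 7 0 0 0 0.53;0 0 7 0 0 0 0.53")

```text
time: 3.17
tool_pos: [461.9, 39.0, 107.3]
tcp_rot: [-3.141, -0.0, 2.485]
ft_force: [0.1, 0.4, 4.1]
grip_width: 20.2
```

Request:
send_rows(commands="0 0 3 0 0 0 0.53;0 0 5 0 0 0 0.53;0 0 5 0 0 0 0.53")

```text
time: 3.42
tool_pos: [461.9, 39.0, 102.2]
tcp_rot: [-3.141, 0.0, 2.485]
ft_force: [-0.5, -0.1, 5.8]
grip_width: 20.4
```

Request:
send_rows(commands="0 0 3 0 0 0 0.53;0 0 5 0 0 0 0.53;0 0 6.5 0 0 0 0.53;0 0 6.5 0 0 0 0.53")

```text
time: 3.75
tool_pos: [461.9, 39.0, 95.7]
tcp_rot: [-3.141, 0.0, 2.485]
ft_force: [-0.9, 0.1, 6.8]
grip_width: 20.3
```

```bash
python3 - <<'E'
from h import *
s=manip.get_state()
p,d=imaging.snapshot('scene');save('s3',cv2.resize(p[130:280,240:420],None,fx=4,fy=4,interpolation=cv2.INTER_CUBIC))
rows([pol(160,t,95.5,tan) for t,tan in ((0,7),(0,10),(0,13),(2,14),(4,14),(6,14),(8,14),(10,14))],0.53)
E
```

```text
0.4 -2.7 0.3 -0.1 0.0 -0.0 0.53; 0.4 -5.7 0.3 -0.1 0.0 -0.0 0.53; 0.4 -8.7 0.3 -0.1 0.0 -0.0 0.53; -0.2 -15.3 0.3 -0.1 -0.0 -2.0 0.53; -1.0 -20.8 0.3 -0.1 -0.0 -4.0 0.53; -2.0 -26.3 0.3 -0.1 -0.0 -6.0 0.53; -3.2 -31.8 0.3 -0.1 -0.0 -8.0 0.53; -4.5 -37.3 0.3 -0.1 -0.0 -10.0 0.53
3.8 [461.89755984  38.99455454  95.76237386] [-3.14058342e+00  1.50146417e-05  2.48457544e+00] [-0.87206533  0.67361218  7.36435435] 19.936891706960445
```

View pics/s3.png

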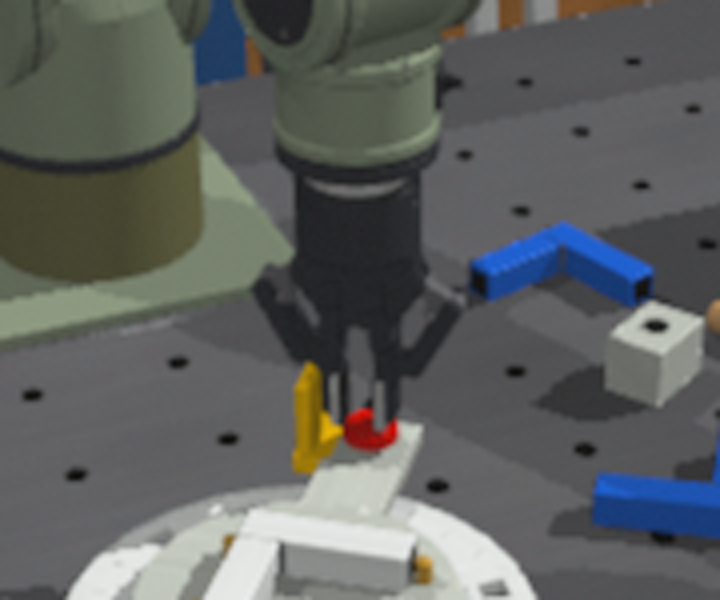

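The cap at (370,430) is visibly down under the right finger. The force of about 7 N fits roughly 14 mm of travel. The left finger is just short of the lug. I push slowly.

Request:
send_rows(commands="0.4 -2.7 0.6 0 0 0 0.53;0.4 -5.7 0.8 0 0 0 0.53;0.4 -8.7 0.8 0 0 0 0.53;0 -12 0.8 0 0 -1 0.53;0 -12 0.8 0 0 -1 0.53")

```text
time: 4.22
tool_pos: [454.7, 29.2, 95.3]
tcp_rot: [-3.141, 0.001, 2.503]
ft_force: [-0.4, -1.3, 8.2]
grip_width: 20.2
```

```bash
python3 - <<'E'
from h import *
s=manip.get_state();p,d=imaging.snapshot('wrist');save('w4',p)
p,d=imaging.snapshot('scene');save('s4',cv2.resize(p[130:280,240:420],None,fx=4,fy=4,interpolation=cv2.INTER_CUBIC))
rows([pol(160,t,95.2,tan) for t,tan in ((2,14),(4,14),(6,14),(8,14),(10,14),(12,14),(14,14),(16,14))],0.53)
E
```

```text
0.1 -3.2 0.1 -0.0 0.0 -1.1 0.53; -0.6 -8.8 0.1 -0.0 0.0 -3.1 0.53; -1.5 -14.3 0.1 -0.0 0.0 -5.1 0.53; -2.6 -19.8 0.1 -0.0 0.0 -7.1 0.53; -3.8 -25.3 0.1 -0.0 0.0 -9.1 0.53; -5.3 -30.7 0.1 -0.0 0.0 -11.1 0.53; -6.9 -36.1 0.1 -0.0 0.0 -13.1 0.53; -8.8 -41.4 0.1 -0.0 0.0 -15.1 0.53
4.3167 [454.73901902  29.30372598  95.287485  ] [-3.14090440e+00  5.21631321e-04  2.50189163e+00] [-0.30749291 -0.61486723  6.98815821] 20.037027709984677
```

View pics/w4.png

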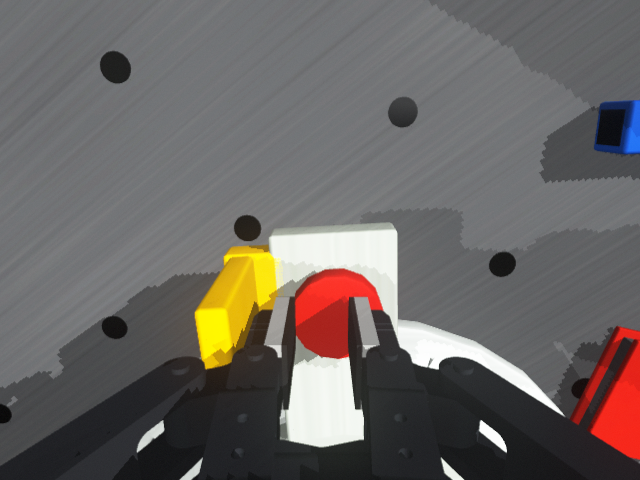

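View pics/s4.png

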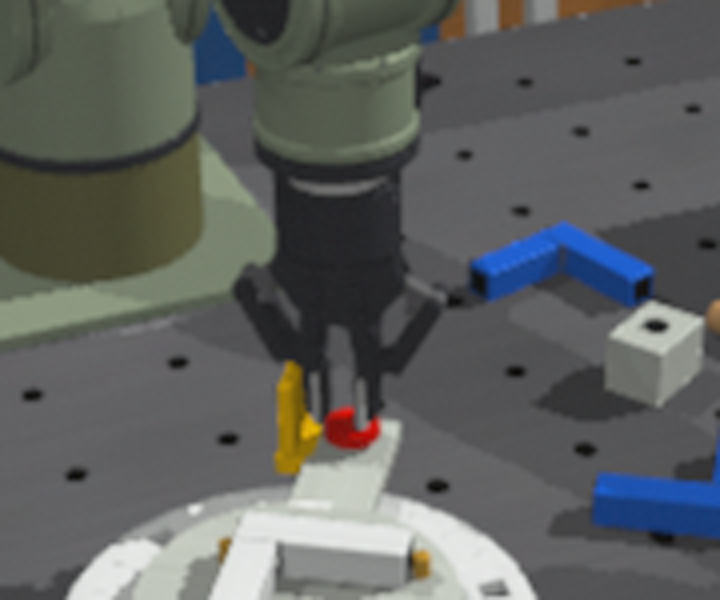

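The table is turning with the fingers: lug and cap moved left together, and the cap is still down. I continue pressed to about 17°.

Request:
send_rows(commands="0.1 -3.2 0.1 0 0 -1.1 0.53;-0.6 -8.8 0.1 0 0 -3.1 0.53;-1.5 -14.3 0.1 0 0 -5.1 0.53;-2.6 -19.8 0.1 0 0 -7.1 0.53;-3.8 -25.3 0.1 0 0 -9.1 0.53;-5.3 -30.7 0.1 0 0 -11.1 0.53;-6.9 -36.1 0.1 0 0 -13.1 0.53;-8.8 -41.4 0.1 0 0 -15.1 0.53")

```text
time: 4.98
tool_pos: [437.7, -9.2, 95.6]
tcp_rot: [3.141, 0.002, 2.767]
ft_force: [2.1, 1.4, 7.7]
grip_width: 20.1
```

```bash
python3 - <<'E'
from h import *
s=manip.get_state()
p,d=imaging.snapshot('top');save('t5',cv2.resize(p[130:270,270:440],None,fx=4,fy=4,interpolation=cv2.INTER_CUBIC))
p,d=imaging.snapshot('scene');save('s5',cv2.resize(p[130:280,220:400],None,fx=4,fy=4,interpolation=cv2.INTER_CUBIC))
r=s['tool_pos'][:2]-AX;print(np.degrees(np.arctan2(r[1],r[0]))%360-A0,np.hypot(*r))
rows([pol(160,t,z,14) for t,z in ((18,95.2),(20,95.2),(22,98),(24,103),(26,108),(28,113),(30,114.5),(32,114.5))],0.53)
E
```

```text
20.966327051299544 160.03558899081838
-0.0 -4.8 0.3 -0.0 0.1 -1.9 0.53; -0.8 -10.3 0.4 -0.1 0.1 -3.9 0.53; -1.8 -15.9 -2.4 -0.1 0.1 -5.9 0.53; -2.9 -21.4 -7.4 -0.1 0.1 -7.9 0.53; -4.3 -26.8 -12.4 -0.1 0.1 -9.9 0.53; -5.8 -32.2 -17.4 -0.1 0.1 -11.9 0.53; -7.6 -37.5 -18.9 -0.1 0.1 -13.9 0.53; -9.5 -42.8 -18.9 -0.1 0.1 -15.9 0.53
5.0833 [437.30610164 -10.05273701  95.54026932] [-3.14075252e+00  1.33374782e-03  2.76598597e+00] [ 1.48812342 -1.8704375   7.90239388] 19.99716984101374
```

View pics/s5.png

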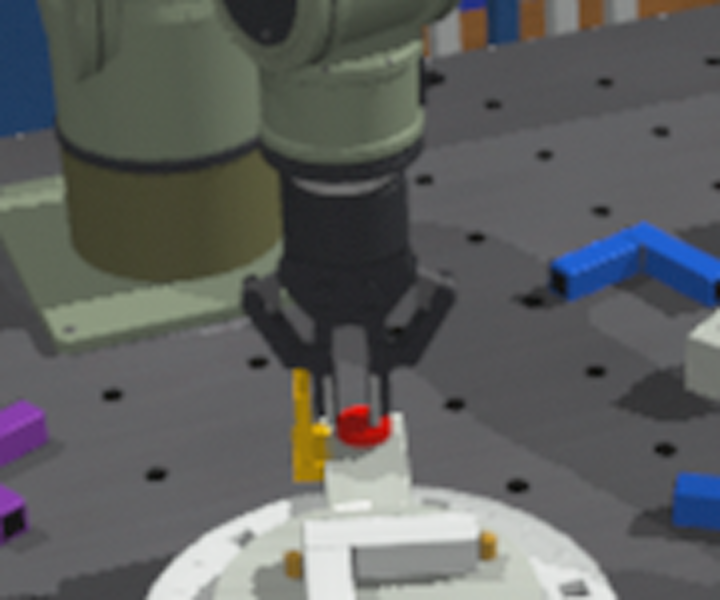

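View pics/t5.png

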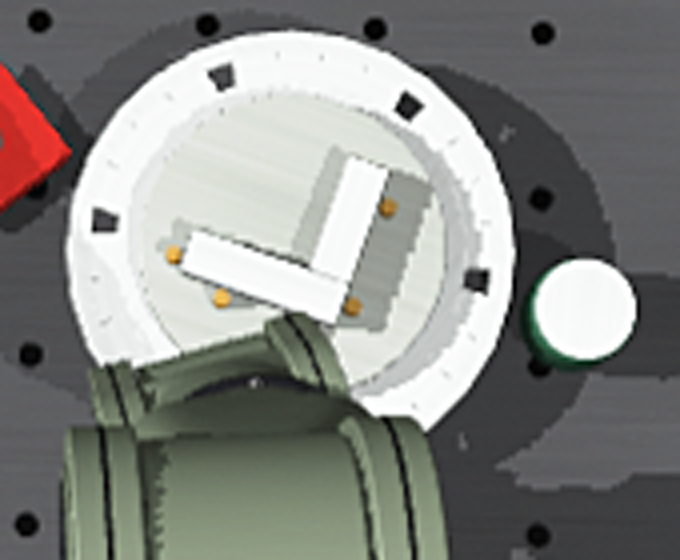

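The table has turned about 17°, judged from the tube and pins in the top view. The pin is well out of the hole, so I keep going and raise the tips to 114.5 mm to let the plunger ride up.

Request:
send_rows(commands="0 -4.8 0.3 0 0 -1.9 0.53;-0.8 -10.3 0 0 0 -3.9 0.53;-1.8 -15.9 -2.4 0 0 -5.9 0.53;-2.9 -21.4 -7.4 0 0 -7.9 0.53;-4.3 -26.8 -12.4 0 0 -9.9 0.53;-5.8 -32.2 -17.4 0 0 -11.9 0.53;-7.6 -37.5 -18.9 0 0 -13.9 0.53;-9.5 -42.8 -18.9 0 0 -15.9 0.53")

```text
time: 5.75
tool_pos: [430.7, -53.1, 114.9]
tcp_rot: [-3.141, 0.002, 3.046]
ft_force: [1.2, 5.7, 3.4]
grip_width: 20.1
```

```bash
python3 - <<'E'
from h import *
s=manip.get_state()
p,d=imaging.snapshot('wrist');save('w6',p)
p,d=imaging.snapshot('scene');save('s6',cv2.resize(p[130:280,220:400],None,fx=4,fy=4,interpolation=cv2.INTER_CUBIC))
r=s['tool_pos'][:2]-AX;print(np.degrees(np.arctan2(r[1],r[0]))%360-A0,np.hypot(*r))
rows([pol(160,t,114.5,14) for t in (34,36,38,40,42,44,46,48)],0.53)
E
```

```text
36.90450791909274 160.2710573307821
-0.5 -4.9 0.1 -0.1 0.1 -2.0 0.53; -1.3 -10.5 0.1 -0.1 0.1 -4.0 0.53; -2.2 -16.0 0.1 -0.1 0.1 -6.0 0.53; -3.4 -21.5 0.1 -0.1 0.1 -8.0 0.53; -4.8 -26.9 0.2 -0.1 0.1 -10.0 0.53; -6.3 -32.3 0.2 -0.1 0.1 -12.0 0.53; -8.1 -37.6 0.2 -0.1 0.1 -14.0 0.53; -10.0 -42.9 0.2 -0.1 0.1 -16.0 0.53
5.85 [430.44327146 -53.98476632 114.60855711] [-3.14028440e+00  1.31333672e-03  3.04329079e+00] [-0.02662497  1.20939193  0.02771373] 20.084471067598802
```

View pics/s6.png

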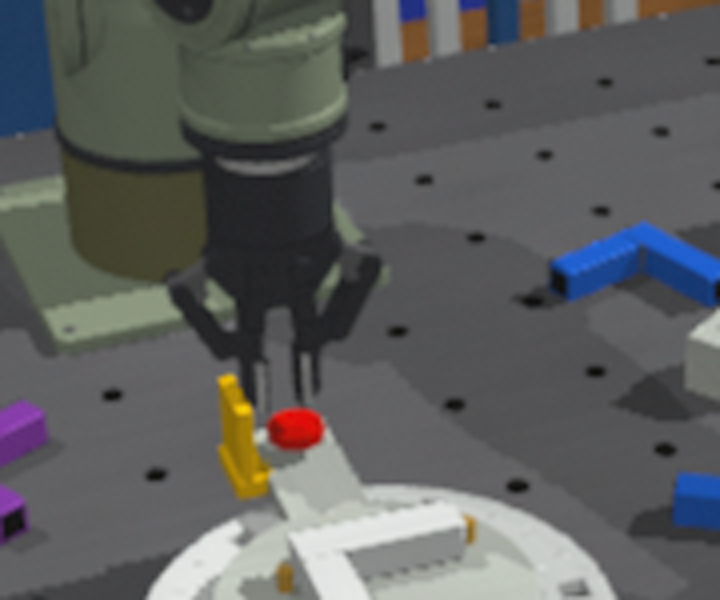

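View pics/w6.png

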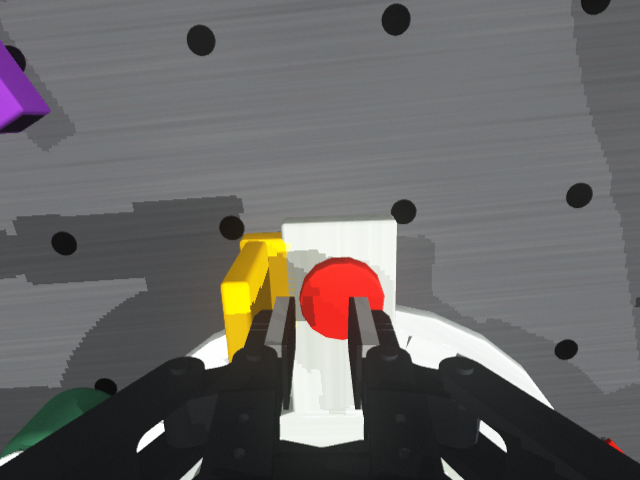

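The plunger rides under the plate and the fingertips stand above the cap against the lug, with the table at about 33°. I keep pushing.

Request:
send_rows(commands="-0.5 -4.9 0 0 0 -2 0.53;-1.3 -10.5 0 0 0 -4 0.53;-2.2 -16 0 0 0 -6 0.53;-3.4 -21.5 0 0 0 -8 0.53;-4.8 -26.9 0 0 0 -10 0.53;-6.3 -31 0 0 0 -12 0.53;-7.5 -35 0 0 0 -13 0.53;-8.1 -37.6 0 0 0 -14 0.53")

```text
time: 6.52
tool_pos: [435.0, -92.1, 114.6]
tcp_rot: [-3.14, 0.001, -2.995]
ft_force: [0.6, 5.0, -0.7]
grip_width: 19.9
```

```bash
python3 - <<'E'
from h import *
s=manip.get_state()
p,d=imaging.snapshot('wrist');save('w7',p)
P=cloud('wrist',d,s);hsv=cv2.cvtColor(p,cv2.COLOR_RGB2HSV);H,S,V=[hsv[...,i] for i in range(3)]
m=(H>20)&(H<33)&(S>150)&(P[...,2]>126)&(P[...,2]<135);q=P[m];c=cv2.minAreaRect(q[:,:2].astype(np.float32));print(c)
m=((H<6)|(H>174))&(S>150)&(P[...,2]>85)&(P[...,2]<118);q=P[m];print('cap',np.median(q,0))
r=s['tool_pos'][:2]-AX;print(np.degrees(np.arctan2(r[1],r[0]))%360-A0,np.hypot(*r))
rows([pol(160,t,115,14) for t in (48,50,52,54,56,58,60)],0.53)
E
```

```text
((433.82562255859375, -121.10481262207031), (30.6848087310791, 10.495049476623535), 8.3213472366333)
cap [430.24834608 -86.35193163  99.24531734]
50.960868850648126 160.3729940916263
-0.4 -5.2 -0.4 -0.1 0.1 -2.0 0.53; -1.1 -10.7 -0.4 -0.1 0.1 -4.0 0.53; -2.1 -16.2 -0.4 -0.1 0.1 -6.0 0.53; -3.3 -21.7 -0.4 -0.1 0.1 -8.0 0.53; -4.6 -27.2 -0.4 -0.1 0.1 -10.0 0.53; -6.2 -32.6 -0.4 -0.1 0.1 -12.0 0.53; -7.9 -37.9 -0.3 -0.1 0.1 -14.0 0.53
6.5667 [435.04321584 -92.59385437 114.58940156] [-3.13998946e+00  1.20269424e-03 -2.99448339e+00] [ 0.06222254 -1.0169773  -0.08036809] 20.00858459347225
```

View pics/w7.png

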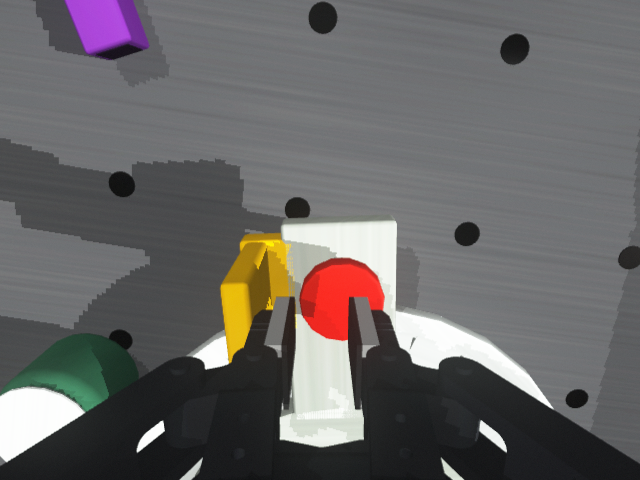

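The table is at about 46° with the cap riding at 99 mm, as expected. The last 14° go slower.

Request:
send_rows(commands="-0.4 -4 0 0 0 -1.5 0.53;-0.8 -7.5 0 0 0 -3 0.53;-1.3 -11 0 0 0 -4.3 0.53;-2 -14.5 0 0 0 -5.6 0.53;-2.6 -18 0 0 0 -6.8 0.53;-3.3 -21.5 0 0 0 -8 0.53;-4 -24 0 0 0 -9 0.53;-4.6 -27 0 0 0 -10 0.53")

```text
time: 7.23
tool_pos: [443.8, -119.2, 114.7]
tcp_rot: [-3.139, 0.001, -2.819]
ft_force: [-0.1, -1.0, -0.2]
grip_width: 19.9
```

```bash
cat >look.py <<'E'
from h import *
import sys
s=manip.get_state()
p,d=imaging.snapshot('wrist');save(sys.argv[1],p)
P=cloud('wrist',d,s);hsv=cv2.cvtColor(p,cv2.COLOR_RGB2HSV);H,S,V=[hsv[...,i] for i in range(3)]
m=(H>20)&(H<33)&(S>150)&(P[...,2]>126)&(P[...,2]<135);q=P[m];c=cv2.minAreaRect(q[:,:2].astype(np.float32));print(c)
m=((H<6)|(H>174))&(S>150)&(P[...,2]>85)&(P[...,2]<118);q=P[m];print('cap',np.median(q,0))
rows([pol(160,t,115,14) for t in (57,58,59,60,61,62)],0.53)
E
python3 look.py w8
```

```text
((447.4092102050781, -151.14039611816406), (19.025672912597656, 28.617849349975586), 70.87025451660156)
cap [ 439.07345319 -115.32697147  109.68079028]
-0.3 -1.8 -0.4 -0.1 0.1 -0.9 0.53; -0.6 -4.6 -0.4 -0.1 0.1 -1.9 0.53; -1.0 -7.4 -0.4 -0.1 0.1 -2.9 0.53; -1.4 -10.2 -0.3 -0.1 0.1 -3.9 0.53; -1.9 -12.9 -0.3 -0.1 0.0 -4.9 0.53; -2.4 -15.7 -0.3 -0.1 0.0 -5.9 0.53
7.2833 [ 443.8469537  -119.71220041  114.62747911] [-3.13914760e+00  9.65299115e-04 -2.81793846e+00] [ 0.56419235 -0.82400552 -0.52101386] 19.86968227377572
```

The cap is back at 109.7 mm near its predicted spot, so the plunger has sprung into the next hole. I back off 3 mm and lift away.

Request:
send_rows(commands="0 3 0 0 0 0 0.53;0 3 -8 0 0 0 0.53;0 3 -25 0 0 0 0.53;0 3 -45 0 0 0 0.53;0 3 -65 0 0 0 0.53;0 3 -85 0 0 0 0.53;0 3 -105 0 0 0 0.53;0 3 -115 0 0 0 0.53")

```text
time: 7.95
tool_pos: [442.9, -116.3, 232.2]
tcp_rot: [-3.138, 0.003, -2.818]
ft_force: [0.9, -0.4, 0.5]
grip_width: 20.4
```

Request:
send_rows(commands="15 15 0 0 0 0 0.53;30 30 0 0 0 0 0.53;45 50 0 0 0 0 0.53;60 70 0 0 0 0 0.53;60 90 0 0 0 0 0.53;60 90 0 0 0 0 0.53;60 90 0 0 0 0 0.53")

```text
time: 8.53
tool_pos: [357.3, -49.5, 232.4]
tcp_rot: [-3.138, 0.003, -2.816]
ft_force: [-0.1, -1.1, -0.1]
grip_width: 19.8
```

```bash
python3 - <<'E'
from h import *
s=manip.get_state();print(s['tool_pos'],s['ft_force'],s['time'])
p,d=imaging.snapshot('top');save('t9',p)
p0=np.load('top0p.npy')
p,d=imaging.snapshot('scene');save('s9',p)
P=cloud('scene',d);hsv=cv2.cvtColor(p,cv2.COLOR_RGB2HSV);H,S,V=[hsv[...,i] for i in range(3)]
v,u=np.mgrid[:480,:640]
m=((H<6)|(H>174))&(S>150)&(P[...,2]>85)&(P[...,2]<118)&(np.hypot(u-315,v-285)<85);q=P[m]
print('cap',m.sum(),q.mean(0),'want',pol(160,60,110),u[m].mean(),v[m].mean())
E
```

```text
[357.34137133 -49.45983625 232.38803896] [-0.06140308 -1.05803715 -0.10611727] 8.5333
cap 115 [ 448.15067888 -113.90636082  110.65824095] want (np.float64(443.0726346220299), np.float64(-115.97126021604385), 110, 202.4) 269.90434782608696 241.05217391304348
```

View pics/s9.png

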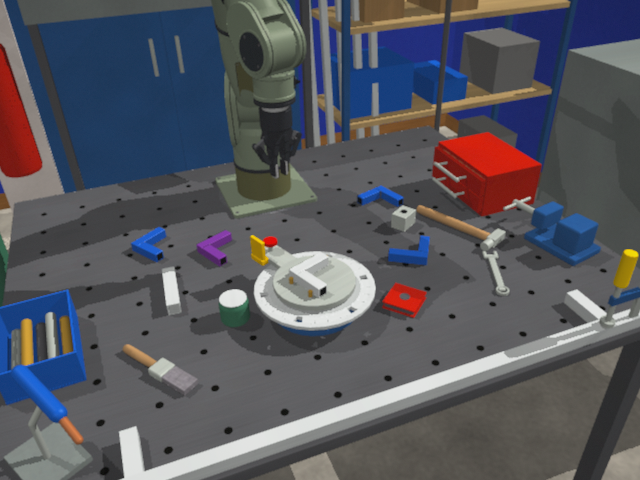

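View pics/t9.png

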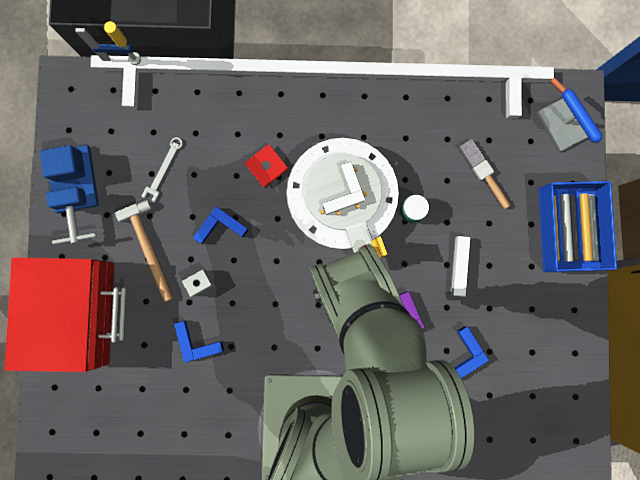

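The scene view shows the cap at (270,241), 110.7 mm high, and the hand clear. From this camera the cap has turned about 60.3°. The tin, magnet, hammer, wrench, block, offcut and brush are at the same pixels as at the start, and the tube corner is in its nest.

```bash
python3 -c "
from h import *
print(ticket.hand_in())"
```

```text
the job is handed in; nothing more can be done
None
```

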